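# Find and seat the rocking junction-box cover

## Robot

A 7-joint arm with a two-finger parallel gripper is mounted at the origin on a cart in front of the work surface, level with it; the furniture and walls round the work are solid. World frame = base frame: x ahead of the robot, y to its left, z up, the work surface at z = 0. Lengths are in m, angles in degrees, forces in N, time in s.
With the tool pointing down it reaches from about 0.35 to 0.9 m from the base axis. Payload 7.2 kg.
Tool frame: the origin (TCP) lies on the mounting face of the last link; the fingertips stand r.nose_length ahead of it and the grasp point (between the pads) lies 163 mm ahead of it (r.nose_length is the distance from the TCP to the fingertips, in m); y points along the fingers, x is the direction in which the jaws open and shut, and the axes are right-handed (so a half turn about y gives the same grasp; the last joint's range is limited). The gripper opens to 88 mm and grips with 3 to 60 N. Pads are 20 mm wide; open, the fingers measure 115 mm over their backs; the gripper's body (75 mm by 178 mm) begins 61 mm behind the grasp point.
Start: joints at [71.264, 23.554, -0.728, 91.456, 0.321, 64.991, -4.71], TCP at [0.16, -0.604, 0.405] pointing down, gripper open.
Joint ranges: [-169.25, 169.25], [-16.82, 113.86], [-84.01, 82.57], [7.8, 145.47], [-59.2, 239.2], [7.22, 106.19], [-163.78, 163.78]. Speed limits (degrees/s): [136.94, 136.94, 172.46, 172.46, 180, 180, 180].

## Interface

Orientations are given as [roll, pitch, yaw] about the fixed x, y, z axes, in that order (R = Rz(yaw) Ry(pitch) Rx(roll)).
In Python, from workcell import get_state, vision, r gives the robot as it stands.
- The arm moves only by the tool carry_out, never from a script. Its argument "deltas" is a list of rows, each an object with "delta_pos": the shift along the tool's x, y, z in mm, a list of three; "delta_rot": the turn, a rotation vector about the tool's x, y, z in degrees, a list of three; "claw": the finger opening in mm, from 0 to 87.8. A call has 1 to 8 rows; each row is the pose to reach, as a shift and turn from the pose measured when the call began, along the tool's axes at that moment; what a row does not reach only later rows make up. A row lasts 1/12 s, in which the tool goes at most 41.7 mm and 7.16 degrees, less where a joint would pass 70% of its speed; a pose out of reach is approached as far as the arm can. A call with a gripper value outside its range is refused whole. The fingers move at their own pace and stop on an object; the grip force is fixed at half the most. Time passes only in rows, so rows that repeat a pose let the fingers close. It gives the time, the measured TCP pose, the force and the opening at its end, in the units of the state.
- get_state(): the state, without advancing time (a new reading comes with each control period).
- vision.capture(name): name is "scene" or "top" or "wrist"; returns a dict with "pixels" (400x640x3 uint8, red, green, blue), "depth" (400x640 float32, m along the optical axis (not along the pixel's ray), 0 where there is no reading), "K" (3x3 intrinsics, pixels), "world_to_cam" (4x4, takes a point from world to camera coordinates); the wrist camera has in their place "T_tool_cam" (4x4, takes a point from camera to tool coordinates, whose origin is the TCP and whose axes are the tool frame's). Camera axes: x right, y up, looking along -z (the intrinsics and any distortion apply to the point x, -y, -z); pixel columns grow to the right and rows downward; lengths in m; the calibration is good to about 2 mm. A picture is of the moment at which its call begins: read the wrist's pose just before it.
- r.close_job(): hands the job in, once; it reports no verdict.
The state is a dict: "time": time; "q": joint angles; "joint_velocities": joint speeds; "joint_efforts": joint torques, N m; "ee_pos": TCP position; "orientation": TCP orientation; "ft_force": force on the tool from outside, world axes, zero at the start; "torque": the same for the moment, N m; "grip_width": opening from 0.0 (shut) to 1.0 (fully open).
Only numpy, scipy, OpenCV 4.12 (cv2) and the standard library are available. Lean on these libraries where they do the work, as an engineer would, in place of code of your own. Each camera call takes 0.05 s, during which the arm holds its last target.

## Task

One of the four white covers on the grey junction box is not seated and rocks, though it looks like the others. With the shut fingertips, press lightly near one end of the covers until you find the one that rocks under the finger, then press that one down in its middle until it drops home and lies level. Only touch and press: do not lift any cover out of its pocket or push the battery, the cable gland or the tape roll about.

Things in the scene. Friction and masses are not known exactly. Their poses are not given: they have to be found in the camera images.
- junction_box: Grey plastic junction box, fixed on the open flat tool wallet (7 mm thick), 116 mm (own x) x 250 mm (own y) x 32.5 mm high to its rim (ears add 14 mm at each y end). Origin: centre of its underside; x points to the side with the black cable entries. Pockets at y = +90, +30, -30, -90 mm hold the covers, whose tops stand 3 to 7 mm above the rim; these heights differ by chance and do not tell which cover is loose. Position and yaw vary.
- cover_1: One of four identical loose white covers with a grey panel on top, 90 mm (own x) x 46 mm (own y) x 12 mm thick, 0.1 to 0.16 kg, lying level in a pocket of the junction box, long axis along the box's x, 1 mm play all round. Origin: centre of its underside; z up. Which pocket it lies in varies, and any one may be loose. Three rest on firm full-length seats and do not give.
- cover_1_top (a point): Centre of the upper face of cover_1, 12 mm above its origin, along its z. If it is the loose one: 1 to 3 N at 30 to 38 mm from here along own x dips that end 3.5 mm onto a hard stop (tilt about 0.1 rad) and it swings back when released; more than 10 N (12 to 20 is right) within 8 mm of here pushes the whole cover, on its stiff 20 mm wide middle clip, down 3.5 mm onto hard ledges, where it stays and rocks no more.
- cover_2: One of four identical loose white covers with a grey panel on top, 90 mm (own x) x 46 mm (own y) x 12 mm thick, 0.1 to 0.16 kg, lying level in a pocket of the junction box, long axis along the box's x, 1 mm play all round. Origin: centre of its underside; z up. Which pocket it lies in varies, and any one may be loose. Three rest on firm full-length seats and do not give.
- cover_2_top (a point): Centre of the upper face of cover_2, 12 mm above its origin, along its z. If it is the loose one: 1 to 3 N at 30 to 38 mm from here along own x dips that end 3.5 mm onto a hard stop (tilt about 0.1 rad) and it swings back when released; more than 10 N (12 to 20 is right) within 8 mm of here pushes the whole cover, on its stiff 20 mm wide middle clip, down 3.5 mm onto hard ledges, where it stays and rocks no more.
- cover_3: One of four identical loose white covers with a grey panel on top, 90 mm (own x) x 46 mm (own y) x 12 mm thick, 0.1 to 0.16 kg, lying level in a pocket of the junction box, long axis along the box's x, 1 mm play all round. Origin: centre of its underside; z up. Which pocket it lies in varies, and any one may be loose. Three rest on firm full-length seats and do not give.
- cover_3_top (a point): Centre of the upper face of cover_3, 12 mm above its origin, along its z. If it is the loose one: 1 to 3 N at 30 to 38 mm from here along own x dips that end 3.5 mm onto a hard stop (tilt about 0.1 rad) and it swings back when released; more than 10 N (12 to 20 is right) within 8 mm of here pushes the whole cover, on its stiff 20 mm wide middle clip, down 3.5 mm onto hard ledges, where it stays and rocks no more.
- cover_4: One of four identical loose white covers with a grey panel on top, 90 mm (own x) x 46 mm (own y) x 12 mm thick, 0.1 to 0.16 kg, lying level in a pocket of the junction box, long axis along the box's x, 1 mm play all round. Origin: centre of its underside; z up. Which pocket it lies in varies, and any one may be loose. Three rest on firm full-length seats and do not give.
- cover_4_top (a point): Centre of the upper face of cover_4, 12 mm above its origin, along its z. If it is the loose one: 1 to 3 N at 30 to 38 mm from here along own x dips that end 3.5 mm onto a hard stop (tilt about 0.1 rad) and it swings back when released; more than 10 N (12 to 20 is right) within 8 mm of here pushes the whole cover, on its stiff 20 mm wide middle clip, down 3.5 mm onto hard ledges, where it stays and rocks no more.
- battery_block: Bystander: black and orange block battery, 26 x 52 x 17 mm, loose on the worktop to the right of the box. Origin: centre of its underside.
- gland: Bystander: grey cable gland standing upright, 26 x 30 x 45 mm, loose, to the right of the box. Origin: centre of its underside.
- red_tape: Bystander: orange tape roll lying flat, 62 mm across, 19 mm high, loose, on the robot's side of the box. Origin: centre of its underside.

How it is judged (in metres and radians):
On the way, in this order (a step that is already met when the one before it is completed fails the run):
1. a cover is made to rock: it tilts by more than 0.05 rad under the press (angle between any of cover_1, cover_2, cover_3, cover_4's own z axis and vertical above 0.05 rad), for 0.05 s.
2. the loose cover has gone down home by more than 2.7 mm and all four covers lie level (distance of any of cover_1_top, cover_2_top, cover_3_top, cover_4_top from where it was at the start of the episode above 0.0027 m and angle between each of cover_1, cover_2, cover_3, cover_4's own z axis and vertical below 0.025 rad), for 0.2 s.
At the end, for the whole second after the job is handed in: The loose cover lies more than 2.7 mm from where it started (3.5 mm is home), all four covers are level within 0.025 rad, at rest and in their pockets, and the battery, gland and tape roll are within 20 mm of where they stood (all of step 2 and linear speed of each of cover_1, cover_2, cover_3, cover_4 below 0.02 m/s and z of each of cover_1, cover_2, cover_3, cover_4 in the frame of junction_box below 0.03 m and distance of each of battery_block, gland, red_tape from where it was at the start of the episode below 0.02 m); the robot touches nothing.
It fails at once if a cover is lifted (its underside centre more than 36 mm above the underside of the box, 9 mm or more above its start) (z of any of cover_1, cover_2, cover_3, cover_4 in the frame of junction_box above 0.036 m).
It fails at once if the battery, gland or tape roll is pushed more than 20 mm or lifted (distance of any of battery_block, gland, red_tape from where it was at the start of the episode above 0.02 m).
It also fails if it takes over 48 s, if anything falls off the work surface, if the arm or the gripper's body presses on something with over 40 N, if the wrist force passes 120 N, or if a joint passes its speed limit or range.

## Working session

There is one attempt and no reset: what is moved stays moved. The work goes in short steps, Python scripts to look and compute and a tool call to move; the robot and the scene stay as the last step left them, time stands still between calls to the robot, and variables do not carry over. Pictures are saved under pics/ and viewed, and the job is handed in when it is done.

Besides the shell and the picture viewer there is one more tool, called after "Call:" as name(argument=value, ...), one argument or row to a line, values as JSON. carry_out: Moves the arm, as the interface text tells. Its arguments: {"type":"object","properties":{"deltas":{"type":"array"}},"required":["deltas"]}

```bash
mkdir -p pics; ls
python3 - <<'E'
from workcell import get_state, vision, r
import cv2, numpy as np
s=get_state(); print({k:np.round(v,4).tolist() for k,v in s.items()}); print(r.nose_length)
for n in ["scene","top"]:
    c=vision.capture(n); cv2.imwrite(f"pics/{n}0.png",c["pixels"][:,:,::-1]); np.savez(f"{n}0.npz",**c)
    print(n,c["K"].tolist(),np.round(c["world_to_cam"],4).tolist(),[k for k in c])
E
```

```text
pics
{'time': 0.0, 'q': [71.265, 23.5998, -0.7297, 91.5044, 0.3195, 64.9915, -4.7095], 'joint_velocities': [0.0541, -0.0544, 0.059, 0.1043, 0.0505, -0.0899, 0.0976], 'joint_efforts': [-0.0002, -58.7954, 0.642, -29.107, -0.0536, 0.0184, 0.0002], 'ee_pos': [0.1599, -0.604, 0.4038], 'orientation': [-90.0049, 0.0935, -75.1703], 'ft_force': [-0.4857, 0.0152, -0.6172], 'torque': [-0.033, 0.023, 0.0725], 'grip_width': 1.0015}
0.182
scene [[370.5647269497424, 0.0, 321.8402716174637], [0.0, 370.5647269497424, 204.56657969682786], [0.0, 0.0, 1.0]] [[-0.564, -0.8256, -0.0167, 0.4282], [0.4378, -0.3161, 0.8417, -0.2279], [-0.7002, 0.4674, 0.5397, -0.6027], [0.0, 0.0, 0.0, 1.0]] ['pixels', 'depth', 'K', 'world_to_cam']
top [[469.81425602398633, 0.0, 319.7980932407429], [0.0, 469.81425602398633, 198.51948955724973], [0.0, 0.0, 1.0]] [[-0.0227, -0.9997, 0.0037, 0.1691], [0.9894, -0.0219, 0.1437, -0.5015], [-0.1436, 0.0069, 0.9896, -0.8714], [0.0, 0.0, 0.0, 1.0]] ['pixels', 'depth', 'K', 'world_to_cam']
```

View pics/top0.png

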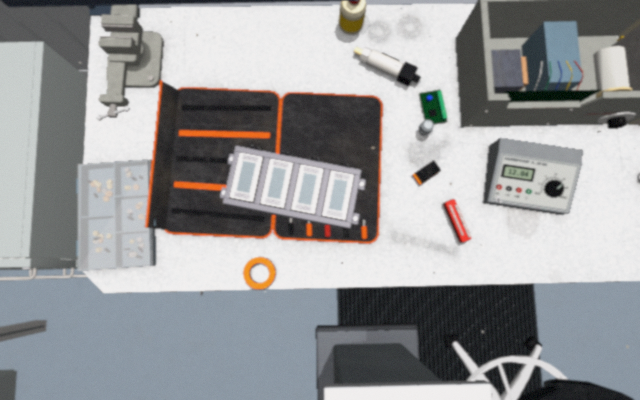

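View pics/scene0.png

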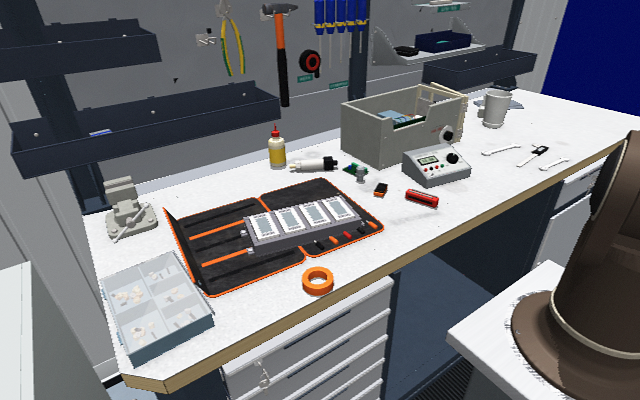

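The top view shows the box with four covers around px (247–340, 175–195); the tape roll is at (260,273), battery (426,172) and gland (427,128). Next I'll segment the covers.

```bash
cat > h.py <<'E'
import numpy as np, cv2
def ray(c,uv):
    K=c["K"];M=c["world_to_cam"];R=M[:3,:3];o=-R.T@M[:3,3]
    d=np.array([(uv[0]-K[0,2])/K[0,0],-(uv[1]-K[1,2])/K[1,1],-1.0]); return o,R.T@d
def onplane(c,uv,z):
    o,d=ray(c,uv); return o+d*(z-o[2])/d[2]
def proj(c,p):
    K=c["K"];M=c["world_to_cam"];q=M[:3,:3]@p+M[:3,3]
    return np.array([K[0,2]+K[0,0]*q[0]/-q[2],K[1,2]-K[1,1]*q[1]/-q[2]])
def depthpts(c):
    v,u=np.mgrid[0:400,0:640];K=c["K"];M=c["world_to_cam"];d=c["depth"]
    P=np.stack([(u-K[0,2])/K[0,0]*d,-(v-K[1,2])/K[1,1]*d,-d],-1)
    return (P-M[:3,3])@M[:3,:3]
E
python3 - <<'E'
from h import *
c=np.load("top0.npz"); im=c["pixels"]; P=depthpts(c)
big=cv2.resize(im[135:240,210:380],None,fx=4.5,fy=4.5,interpolation=cv2.INTER_CUBIC); cv2.imwrite("pics/topcrop.png",big[:,:,::-1])
roi=np.zeros((400,640),bool); roi[140:235,215:375]=1
w=(im.min(-1)>200)&roi
n,l,st,ce=cv2.connectedComponentsWithStats(w.astype(np.uint8))
for i in range(1,n):
    if st[i,4]>30:
        m=(l==i).astype(np.uint8); cs,_=cv2.findContours(m,0,2)
        rect=cv2.minAreaRect(max(cs,key=cv2.contourArea)); z=P[...,2][l==i]
        print(st[i],rect,np.median(z), onplane(c,rect[0],np.median(z)).round(4))
g=P[...,2]; print(im[185,262],im[185,231], g[150:230:10,247].round(4), g[183,225:370:6].round(4))
E
```

```text
[230 153  32  48 717] ((245.52349853515625, 176.39410400390625), (23.536951065063477, 46.097713470458984), 12.52880859375) 0.04671003303472804 [0.5496 0.2995 0.0467]
[261 159  32  49 725] ((276.1764221191406, 182.53713989257812), (23.742708206176758, 45.888832092285156), 11.88865852355957) 0.04541625395054511 [0.5366 0.2409 0.0454]
[292 165  31  48 726] ((306.8076477050781, 188.46151733398438), (23.73004913330078, 45.69505310058594), 11.309932708740234) 0.04560560117175906 [0.5238 0.1823 0.0456]
[322 171  32  49 735] ((337.5992431640625, 194.56097412109375), (23.58603858947754, 45.917789459228516), 11.003539085388184) 0.0451505005098516 [0.5107 0.1237 0.0452]
[177 173 181] [186 182 187] [0.0363 0.0462 0.0486 0.0484 0.0471 0.0473 0.0049 0.0097] [0.0079 0.0402 0.0474 0.0466 0.0489 0.0458 0.0391 0.0452 0.0478 0.0441
 0.0429 0.0397 0.0476 0.0462 0.0469 0.0465 0.039  0.0319 0.0479 0.0436
 0.047  0.0465 0.0403 0.0176 0.005 ]
```

View pics/topcrop.png

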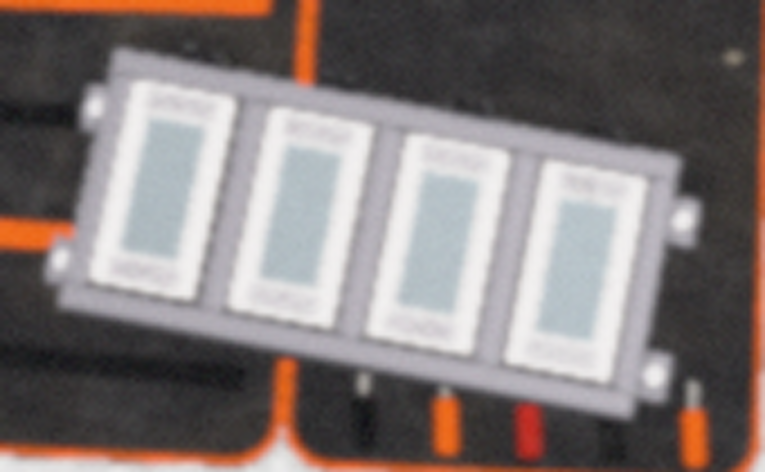

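```bash
cat >> h.py <<'E'
from scipy.spatial.transform import Rotation as Ro
L=0.182
def delta(s,p,psi):
    R=Ro.from_euler("xyz",s["orientation"],degrees=True)
    T=Ro.from_euler("xyz",[-90,0,psi],degrees=True)
    return R.inv().apply(np.array(p)-s["ee_pos"])*1000,(R.inv()*T).as_rotvec(degrees=True)
def show(p,psi):
    from workcell import get_state
    s=get_state(); a,b=delta(s,p,psi)
    print("t",round(s["time"],2),"q",np.round(s["q"],1),"ee",np.round(s["ee_pos"],4),np.round(s["orientation"],2),"F",np.round(s["ft_force"],2),"dpos",a.round(1),"drot",b.round(2))
E
python3 -c "
from h import *
show([.45,-.25,.404],-24)
c=np.load('top0.npz');P=depthpts(c)
for b in [(150,180,90,225),(225,375,140,230)]:
    print(np.nanmax(P[b[2]:b[3],b[0]:b[1],2]))
"
```

```text
t 0.1 q [71.3 23.6 -0.7 91.5  0.3 65.  -4.7] ee [ 0.1599 -0.604   0.4039] [-9.000e+01  8.000e-02 -7.517e+01] F [ 0.51 -0.16 -0.59] dpos [-2.680e+02  3.000e-01  3.711e+02] drot [-3.000e-02 -5.117e+01 -8.000e-02]
0.9337840027679802
0.9337840027679802
```

Call:
carry_out(
  deltas=[
    {"delta_pos": [-67, 0, 92], "delta_rot": [0, -13, 0], "claw": 0},
    {"delta_pos": [-134, 0, 185], "delta_rot": [0, -26, 0], "claw": 0},
    {"delta_pos": [-201, 0, 277], "delta_rot": [0, -38, 0], "claw": 0},
    {"delta_pos": [-268, 0, 371], "delta_rot": [0, -51, 0], "claw": 0},
    {"delta_pos": [-268, 0, 371], "delta_rot": [0, -51, 0], "claw": 0},
    {"delta_pos": [-268, 0, 371], "delta_rot": [0, -51, 0], "claw": 0},
    {"delta_pos": [-268, 0, 371], "delta_rot": [0, -51, 0], "claw": 0},
    {"delta_pos": [-268, 0, 371], "delta_rot": [0, -51, 0], "claw": 0},
  ],
)

```text
time: 0.77
ee_pos: [0.3717, -0.3444, 0.4042]
orientation: [-89.9, 0.1, -23.7]
ft_force: [1.1, 0.2, 0.2]
grip_width: 0.429
```

```bash
python3 -c "
from h import *
show([.5,.05,.38],33)"
```

```text
t 0.77 q [ 53.7  13.4 -19.3 106.6   5.   60.9   8.8] ee [ 0.3717 -0.3444  0.4042] [-8.995e+01  7.000e-02 -2.374e+01] F [1.07 0.25 0.19] dpos [-41.3  24.6 412.6] drot [-8.000e-02 -5.674e+01 -4.000e-02]
```

Call:
carry_out(
  deltas=[
    {"delta_pos": [-41, 24, 412], "delta_rot": [0, -57, 0], "claw": 0},
    {"delta_pos": [-41, 24, 412], "delta_rot": [0, -57, 0], "claw": 0},
    {"delta_pos": [-41, 24, 412], "delta_rot": [0, -57, 0], "claw": 0},
    {"delta_pos": [-41, 24, 412], "delta_rot": [0, -57, 0], "claw": 0},
    {"delta_pos": [-41, 24, 412], "delta_rot": [0, -57, 0], "claw": 0},
    {"delta_pos": [-41, 24, 412], "delta_rot": [0, -57, 0], "claw": 0},
    {"delta_pos": [-41, 24, 412], "delta_rot": [0, -57, 0], "claw": 0},
    {"delta_pos": [-41, 24, 412], "delta_rot": [0, -57, 0], "claw": 0},
  ],
)

```text
time: 1.43
ee_pos: [0.4742, -0.0279, 0.3853]
orientation: [-89.9, -0.0, 33.5]
ft_force: [0.4, -0.5, -0.9]
grip_width: 0.007
```

```bash
python3 -c "
from h import *
show([.5,.10,.36],77.5)"
```

```text
t 1.43 q [ 31.8  14.1 -39.7 111.   10.4  58.6  20.9] ee [ 0.4742 -0.0279  0.3853] [-89.94  -0.    33.46] F [ 0.39 -0.48 -0.88] dpos [92.1 25.4 92.4] drot [-6.000e-02 -4.404e+01  3.000e-02]
```

Call:
carry_out(
  deltas=[
    {"delta_pos": [92, 25, 92], "delta_rot": [0, -44, 0], "claw": 0},
    {"delta_pos": [92, 25, 92], "delta_rot": [0, -44, 0], "claw": 0},
    {"delta_pos": [92, 25, 92], "delta_rot": [0, -44, 0], "claw": 0},
    {"delta_pos": [92, 25, 92], "delta_rot": [0, -44, 0], "claw": 0},
    {"delta_pos": [92, 25, 92], "delta_rot": [0, -44, 0], "claw": 0},
    {"delta_pos": [92, 25, 92], "delta_rot": [0, -44, 0], "claw": 0},
    {"delta_pos": [92, 25, 92], "delta_rot": [0, -44, 0], "claw": 0},
  ],
)

```text
time: 2.02
ee_pos: [0.5001, 0.0999, 0.3599]
orientation: [-89.9, -0.0, 77.8]
ft_force: [-0.1, -0.5, 0.1]
grip_width: 0.002
```

```bash
python3 -c "
from h import *
show([.5,.10,.36],77.5)
from workcell import vision,get_state
s=get_state()
w=vision.capture('wrist'); np.savez('w0.npz',**w,ee=s['ee_pos'],ori=s['orientation']); cv2.imwrite('pics/w0.png',w['pixels'][:,:,::-1]); print(w['K'],w['T_tool_cam'].round(4))
c=vision.capture('scene');cv2.imwrite('pics/scene1.png',c['pixels'][:,:,::-1])"
```

```text
t 2.02 q [ 23.2  22.6 -50.1 107.8  20.   58.9  42.6] ee [0.5001 0.0999 0.3599] [-8.988e+01 -4.000e-02  7.785e+01] F [-0.13 -0.55  0.06] dpos [ 0.1 -0.1  0.1] drot [-0.12  0.35  0.04]
[[331.15013434   0.         323.73170828]
 [  0.         331.15013434 194.53089252]
 [  0.           0.           1.        ]] [[ 1.000e+00  2.000e-04 -6.000e-04 -1.000e-03]
 [-7.000e-04  2.672e-01 -9.636e-01  2.040e-02]
 [ 0.000e+00  9.636e-01  2.672e-01  7.400e-02]
 [ 0.000e+00  0.000e+00  0.000e+00  1.000e+00]]
```

View pics/w0.png

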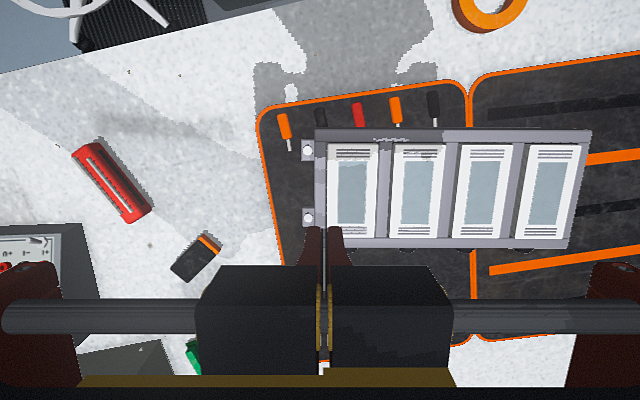

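View pics/scene1.png

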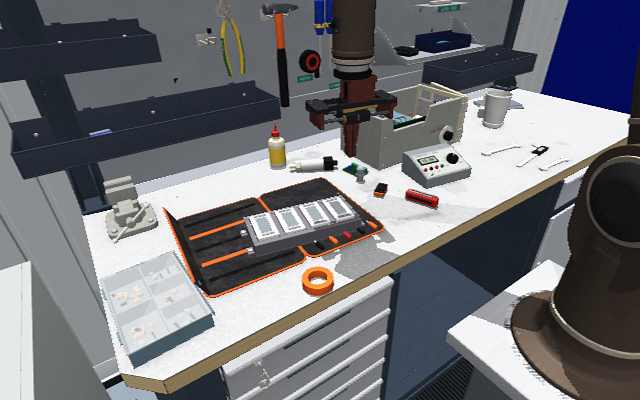

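Wrist view: fingers shut at about (325,230), the four covers at about (352,190), (415,190), (483,190), (553,187), and the black entries on the far side at about (407,249). I'll refine the centres from here.

Run:
```python
from h import *
w=dict(np.load('w0.npz')); R=Ro.from_euler('xyz',w['ori'],degrees=True).as_matrix()
T=np.eye(4);T[:3,:3]=R;T[:3,3]=w['ee']; C=T@w['T_tool_cam']; w['world_to_cam']=np.linalg.inv(C)
im=w['pixels']; P=depthpts(w)
m=(im.min(-1)>195).astype(np.uint8); m[:135]=0;m[255:]=0;m[:,:322]=0;m[:,595:]=0
n,l,st,ce=cv2.connectedComponentsWithStats(m)
for i in range(1,n):
    if st[i,4]>300:
        cs,_=cv2.findContours((l==i).astype(np.uint8),0,2); hull=cv2.convexHull(max(cs,key=cv2.contourArea))[:,0].astype(float)
        z=np.median(P[...,2][l==i])
        W=np.array([onplane(w,p,z)[:2] for p in hull])*1000
        r=cv2.minAreaRect(W.astype(np.float32)); M=np.c_[W]
        print(st[i],r,z.round(4))
rim=P[247:248,:][:,330:560:20,2]; print(P[185:190,385,2].round(4))
```

```text
[ 327  145   51   93 2213] ((510.84393310546875, 123.13768005371094), (45.26878356933594, 88.022216796875), 77.83871459960938) 0.0439
[ 389  145   57   93 2362] ((523.3126831054688, 181.57452392578125), (45.453765869140625, 88.0658187866211), 77.6131591796875) 0.0443
[ 452  145   61   93 2419] ((535.9683227539062, 240.14723205566406), (45.5608024597168, 88.08895874023438), 77.64302825927734) 0.0442
[ 515  145   67   94 2449] ((548.7713012695312, 298.6932373046875), (45.574066162109375, 88.69147491455078), 77.72196960449219) 0.0455
[0.0385 0.0384 0.0393 0.0381 0.0382]
```

```bash
python3 -c "
from h import *
show([.544,.116,.242],77.7)"
```

```text
t 2.12 q [ 23.2  22.5 -50.  107.8  19.9  58.9  42.1] ee [0.5002 0.0993 0.3601] [-8.991e+01 -5.000e-02  7.728e+01] F [ 0.09 -0.43  0.08] dpos [ 25.9 118.1 -39.2] drot [-0.09 -0.42  0.05]
```

Call:
carry_out(
  deltas=[
    {"delta_pos": [26, 39, -39], "delta_rot": [0, 0, 0], "claw": 0},
    {"delta_pos": [26, 78, -39], "delta_rot": [0, 0, 0], "claw": 0},
    {"delta_pos": [26, 118, -39], "delta_rot": [0, 0, 0], "claw": 0},
    {"delta_pos": [26, 118, -39], "delta_rot": [0, 0, 0], "claw": 0},
    {"delta_pos": [26, 118, -39], "delta_rot": [0, 0, 0], "claw": 0},
    {"delta_pos": [26, 118, -39], "delta_rot": [0, 0, 0], "claw": 0},
  ],
)

```text
time: 2.62
ee_pos: [0.5438, 0.1164, 0.243]
orientation: [-89.9, -0.0, 77.2]
ft_force: [0.7, -0.8, 1.1]
grip_width: 0.008
```

```bash
python3 -c "
from h import *
show([.544,.116,.228],77.7)"
```

```text
t 2.62 q [ 14.6  35.  -42.8 107.7  30.7  49.5  33.6] ee [0.5438 0.1164 0.243 ] [-8.989e+01 -5.000e-02  7.720e+01] F [ 0.72 -0.8   1.13] dpos [-0.3 15.  -0.3] drot [-0.11 -0.5   0.05]
```

Call:
carry_out(
  deltas=[
    {"delta_pos": [0, 6, 0], "delta_rot": [0, 0, 0], "claw": 0},
    {"delta_pos": [0, 12, 0], "delta_rot": [0, 0, 0], "claw": 0},
    {"delta_pos": [0, 13, 0], "delta_rot": [0, 0, 0], "claw": 0},
    {"delta_pos": [0, 14, 0], "delta_rot": [0, 0, 0], "claw": 0},
    {"delta_pos": [0, 15, 0], "delta_rot": [0, 0, 0], "claw": 0},
  ],
)

```text
time: 3.03
ee_pos: [0.5438, 0.1163, 0.2286]
orientation: [-89.9, -0.1, 77.2]
ft_force: [-0.7, -0.7, -0.0]
grip_width: 0.006
```

Tip at 0.0466, no contact yet.

Call:
carry_out(
  deltas=[
    {"delta_pos": [0, 0.5, 0], "delta_rot": [0, 0, 0], "claw": 0},
    {"delta_pos": [0, 1, 0], "delta_rot": [0, 0, 0], "claw": 0},
    {"delta_pos": [0, 1.5, 0], "delta_rot": [0, 0, 0], "claw": 0},
  ],
)

```text
time: 3.28
ee_pos: [0.5439, 0.1163, 0.2272]
orientation: [-90.0, -0.1, 77.2]
ft_force: [0.4, 0.9, 0.9]
grip_width: 0.003
```

Call:
carry_out(
  deltas=[
    {"delta_pos": [0, 0.5, 0], "delta_rot": [0, 0, 0], "claw": 0},
    {"delta_pos": [0, 1, 0], "delta_rot": [0, 0, 0], "claw": 0},
  ],
)

```text
time: 3.45
ee_pos: [0.5441, 0.1163, 0.2263]
orientation: [-90.0, -0.1, 77.2]
ft_force: [1.6, 0.2, 1.7]
grip_width: 0.007
```

Call:
carry_out(
  deltas=[
    {"delta_pos": [0, 0.5, 0], "delta_rot": [0, 0, 0], "claw": 0},
    {"delta_pos": [0, 1, 0], "delta_rot": [0, 0, 0], "claw": 0},
  ],
)

```text
time: 3.62
ee_pos: [0.5444, 0.1162, 0.2255]
orientation: [-90.0, -0.1, 77.2]
ft_force: [2.0, -1.7, 2.2]
grip_width: 0.006
```

```bash
python3 -c "
from h import *
for i in range(1): show([.544,.116,.228],77.7)"
```

```text
t 3.62 q [ 13.8  36.3 -41.7 108.3  32.1  47.7  32.4] ee [0.5444 0.1162 0.2255] [-9.003e+01 -8.000e-02  7.717e+01] F [ 1.99 -1.68  2.22] dpos [-0.3 -2.5  0.4] drot [ 0.03 -0.53  0.08]
```

Call:
carry_out(
  deltas=[
    {"delta_pos": [0, 0.5, 0], "delta_rot": [0, 0, 0], "claw": 0},
    {"delta_pos": [0, 1, 0], "delta_rot": [0, 0, 0], "claw": 0},
  ],
)

```text
time: 3.78
ee_pos: [0.5447, 0.1162, 0.225]
orientation: [-90.1, -0.1, 77.2]
ft_force: [-1.0, -1.6, 11.5]
grip_width: 0.005
```

```bash
python3 -c "
from h import *
show([.544,.116,.228],77.7)
from workcell import vision
w=vision.capture('wrist'); np.savez('w1.npz',**w); cv2.imwrite('pics/w1.png',w['pixels'][:,:,::-1])
show([.544,.116,.228],77.7)"
```

```text
t 3.78 q [ 13.8  36.3 -41.7 108.3  32.2  47.6  32.3] ee [0.5447 0.1162 0.225 ] [-9.007e+01 -7.000e-02  7.716e+01] F [-0.96 -1.6  11.46] dpos [-0.4 -3.   0.6] drot [ 0.07 -0.54  0.07]
t 3.83 q [ 13.8  36.3 -41.7 108.3  32.2  47.6  32.3] ee [0.5446 0.1162 0.2251] [-9.007e+01 -7.000e-02  7.715e+01] F [-0.86 -1.33  8.11] dpos [-0.4 -2.9  0.6] drot [ 0.08 -0.55  0.07]
```

View pics/w1.png

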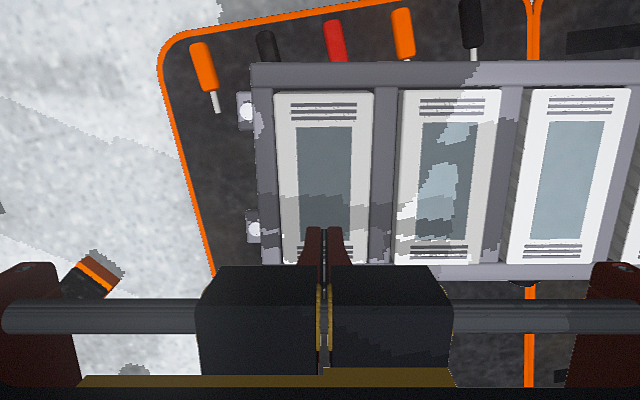

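Force jumped to about 11 N with the tip at 43 mm, after a gentle 1–2 N stretch. I'll check cover A's tilt with the depth image.

```bash
cat >> h.py <<'E'
CEN=dict(A=(.511,.1233),B=(.5235,.1817),C=(.5362,.2405),D=(.549,.299))
def tilts(P):
    e=np.array([.977,-.213]);f=np.array([.213,.977])
    for k,c in CEN.items():
        X=P[...,:2]-c; a=X@e;b=X@f
        m=(abs(a)<.041)&(abs(b)<.018)&(abs(P[...,2]-.045)<.012)
        if m.sum()<200: continue
        m2=m.copy()
        A=np.c_[a[m2],b[m2],np.ones(m2.sum())]
        for _ in range(3):
            z=P[...,2][m2];A=np.c_[a[m2],b[m2],np.ones(m2.sum())];s,*_=np.linalg.lstsq(A,z,rcond=None)
            res=P[...,2]-(s[0]*a+s[1]*b+s[2]); m2=m&(abs(res)<.004)
        print(k,m2.sum(),"slope long %.4f cross %.4f z %.4f"%tuple(s),"a range",a[m2].min().round(3),a[m2].max().round(3))
def wristcam(name="wrist",f=None):
    from workcell import vision,get_state
    s=get_state(); w=vision.capture(name)
    if f: cv2.imwrite("pics/"+f,w["pixels"][:,:,::-1])
    if name=="wrist":
        T=np.eye(4);T[:3,:3]=Ro.from_euler('xyz',s["orientation"],degrees=True).as_matrix();T[:3,3]=s["ee_pos"]
        w["world_to_cam"]=np.linalg.inv(T@w["T_tool_cam"])
    return w
E
python3 - <<'E'
from h import *
tilts(depthpts(np.load('top0.npz')))
w=dict(np.load('w0.npz'));T=np.eye(4);T[:3,:3]=Ro.from_euler('xyz',w['ori'],degrees=True).as_matrix();T[:3,3]=w['ee']; w['world_to_cam']=np.linalg.inv(T@w['T_tool_cam']);tilts(depthpts(w))
print('now');tilts(depthpts(wristcam()))
E
```

```text
A 783 slope long -0.0022 cross 0.0021 z 0.0453 a range -0.041 0.041
B 784 slope long -0.0008 cross -0.0074 z 0.0457 a range -0.041 0.041
C 783 slope long -0.0004 cross 0.0035 z 0.0456 a range -0.041 0.041
D 774 slope long 0.0015 cross 0.0028 z 0.0468 a range -0.041 0.041
A 3236 slope long -0.0014 cross -0.0002 z 0.0441 a range -0.041 0.041
B 3334 slope long -0.0003 cross 0.0006 z 0.0446 a range -0.041 0.041
C 3328 slope long 0.0003 cross 0.0008 z 0.0445 a range -0.041 0.041
D 3358 slope long -0.0001 cross 0.0011 z 0.0458 a range -0.041 0.041
now
A 10340 slope long -0.0962 cross -0.0005 z 0.0450 a range -0.041 0.041
B 11637 slope long -0.0007 cross 0.0019 z 0.0446 a range -0.041 0.041
C 11666 slope long -0.0009 cross 0.0008 z 0.0446 a range -0.041 0.041
```

Cover A is the loose one: it tilts 0.096 rad while B and C stay level. I'll raise, shift 34 mm to its middle (+z tool) and check that it swings back.

Call:
carry_out(
  deltas=[
    {"delta_pos": [0, -4, 0], "delta_rot": [0, 0, 0], "claw": 0},
    {"delta_pos": [0, -15, 0], "delta_rot": [0, 0, 0], "claw": 0},
    {"delta_pos": [0, -15, 0], "delta_rot": [0, 0, 0], "claw": 0},
    {"delta_pos": [0, -15, 17], "delta_rot": [0, 0, 0], "claw": 0},
    {"delta_pos": [0, -15, 34], "delta_rot": [0, 0, 0], "claw": 0},
    {"delta_pos": [0, -15, 34], "delta_rot": [0, 0, 0], "claw": 0},
    {"delta_pos": [0, -15, 34], "delta_rot": [0, 0, 0], "claw": 0},
  ],
)

```text
time: 4.47
ee_pos: [0.5113, 0.124, 0.2404]
orientation: [-90.1, -0.1, 77.2]
ft_force: [0.0, -0.3, -0.1]
grip_width: 0.002
```

```bash
python3 -c "
from h import *
show([.511,.1233,.230],77.7)
tilts(depthpts(wristcam())); tilts(depthpts(wristcam('top')))"
```

```text
t 4.47 q [ 14.2  32.8 -43.3 112.   30.6  47.   31. ] ee [0.5113 0.124  0.2404] [-9.011e+01 -6.000e-02  7.722e+01] F [ 0.01 -0.27 -0.12] dpos [-0.7 10.4  0.1] drot [ 0.11 -0.48  0.06]
A 4710 slope long -0.0034 cross -0.0005 z 0.0440 a range -0.041 0.04
B 7022 slope long -0.0007 cross 0.0002 z 0.0446 a range -0.041 0.041
C 8503 slope long -0.0004 cross 0.0020 z 0.0445 a range -0.041 0.041
D 2484 slope long -0.0005 cross 0.0200 z 0.0460 a range -0.041 0.021
A 218 slope long 0.0013 cross 0.0052 z 0.0454 a range -0.041 -0.013
B 389 slope long 0.0024 cross 0.0169 z 0.0459 a range -0.041 0.032
C 764 slope long 0.0004 cross 0.0058 z 0.0457 a range -0.041 0.041
D 776 slope long 0.0033 cross 0.0052 z 0.0469 a range -0.041 0.041
```

Call:
carry_out(
  deltas=[
    {"delta_pos": [-0.7, 8, 0], "delta_rot": [0, 0, 0], "claw": 0},
    {"delta_pos": [-0.7, 13, 0], "delta_rot": [0, 0, 0], "claw": 0},
    {"delta_pos": [-0.7, 14, 0], "delta_rot": [0, 0, 0], "claw": 0},
    {"delta_pos": [-0.7, 14.5, 0], "delta_rot": [0, 0, 0], "claw": 0},
    {"delta_pos": [-0.7, 15, 0], "delta_rot": [0, 0, 0], "claw": 0},
  ],
)

```text
time: 4.98
ee_pos: [0.5129, 0.1225, 0.2253]
orientation: [-90.2, -0.1, 77.1]
ft_force: [0.6, -1.8, 7.1]
grip_width: 0.004
```

Call:
carry_out(
  deltas=[
    {"delta_pos": [0, 0.3, 1.5], "delta_rot": [0, 0, 0], "claw": 0},
    {"delta_pos": [0, 0.6, 1.5], "delta_rot": [0, 0, 0], "claw": 0},
  ],
)

```text
time: 5.15
ee_pos: [0.5125, 0.1226, 0.2251]
orientation: [-90.3, -0.1, 77.1]
ft_force: [0.5, -1.6, 7.2]
grip_width: 0.007
```

Call:
carry_out(
  deltas=[
    {"delta_pos": [0, 0.3, 0], "delta_rot": [0, 0, 0], "claw": 0},
    {"delta_pos": [0, 0.6, 0], "delta_rot": [0, 0, 0], "claw": 0},
  ],
)

```text
time: 5.32
ee_pos: [0.5127, 0.1226, 0.2245]
orientation: [-90.3, -0.0, 77.0]
ft_force: [-1.9, -0.5, 7.5]
grip_width: 0.007
```

Call:
carry_out(
  deltas=[
    {"delta_pos": [0, 0.7, 0], "delta_rot": [0, 0, 0], "claw": 0},
    {"delta_pos": [0, 1.2, 0], "delta_rot": [0, 0, 0], "claw": 0},
    {"delta_pos": [0, 1.6, 0], "delta_rot": [0, 0, 0], "claw": 0},
  ],
)

```text
time: 5.57
ee_pos: [0.5128, 0.1227, 0.2234]
orientation: [-90.3, -0.0, 77.0]
ft_force: [-5.2, -1.3, 17.5]
grip_width: 0.007
```

Call:
carry_out(
  deltas=[
    {"delta_pos": [0, 0.7, 0], "delta_rot": [0, 0, 0], "claw": 0},
    {"delta_pos": [0, 1.3, 0], "delta_rot": [0, 0, 0], "claw": 0},
    {"delta_pos": [0, 1.6, 0], "delta_rot": [0, 0, 0], "claw": 0},
  ],
)

```text
time: 5.82
ee_pos: [0.5128, 0.123, 0.2232]
orientation: [-90.3, 0.1, 77.0]
ft_force: [-8.2, -3.7, 31.8]
grip_width: 0.004
```

```bash
python3 -c "
from h import *
show([.511,.1233,.230],77.7)
tilts(depthpts(wristcam()))"
```

```text
t 5.82 q [ 13.1  34.2 -42.  112.5  32.3  45.3  29.6] ee [0.5128 0.123  0.2232] [-9.030e+01  9.000e-02  7.702e+01] F [-8.21 -3.66 31.8 ] dpos [-0.1 -6.8  1.8] drot [ 0.3  -0.68 -0.09]
A 5297 slope long -0.0012 cross 0.0009 z 0.0408 a range -0.041 0.033
B 8196 slope long 0.0004 cross 0.0002 z 0.0446 a range -0.041 0.033
C 9433 slope long -0.0008 cross 0.0002 z 0.0445 a range -0.041 0.034
```

Cover A is about 3.2 mm lower, level and on its stop. I'll lift off.

Call:
carry_out(
  deltas=[
    {"delta_pos": [0, -4, 1], "delta_rot": [0, 0, 0], "claw": 0},
    {"delta_pos": [0, -20, 1], "delta_rot": [0, 0, 0], "claw": 0},
    {"delta_pos": [0, -50, -15], "delta_rot": [0, 0, 0], "claw": 0},
    {"delta_pos": [0, -90, -35], "delta_rot": [0, 0, 0], "claw": 0},
    {"delta_pos": [0, -110, -45], "delta_rot": [0, 0, 0], "claw": 0},
    {"delta_pos": [0, -110, -45], "delta_rot": [0, 0, 0], "claw": 0},
    {"delta_pos": [0, -110, -45], "delta_rot": [0, 0, 0], "claw": 0},
    {"delta_pos": [0, -110, -45], "delta_rot": [0, 0, 0], "claw": 0},
  ],
)

```text
time: 6.53
ee_pos: [0.5556, 0.1129, 0.3323]
orientation: [-90.2, 0.1, 77.0]
ft_force: [-0.5, -0.4, -0.3]
grip_width: 0.004
```

```bash
python3 -c "
from h import *
show([.511,.1233,.230],77.7)
tilts(depthpts(wristcam(f='w2.png')));wristcam('scene','s2.png')"
```

```text
t 6.53 q [ 18.   29.5 -46.6 102.1  24.9  59.1  39. ] ee [0.5556 0.1129 0.3323] [-90.21   0.13  77.02] F [-0.55 -0.4  -0.35] dpos [  0.3 102.1  46.1] drot [ 0.21 -0.68 -0.13]
A 4524 slope long -0.0007 cross -0.0000 z 0.0408 a range -0.041 0.041
B 4685 slope long -0.0003 cross 0.0000 z 0.0446 a range -0.041 0.041
C 4680 slope long -0.0002 cross 0.0017 z 0.0445 a range -0.041 0.041
D 4756 slope long -0.0004 cross -0.0004 z 0.0458 a range -0.041 0.041
```

View pics/w2.png

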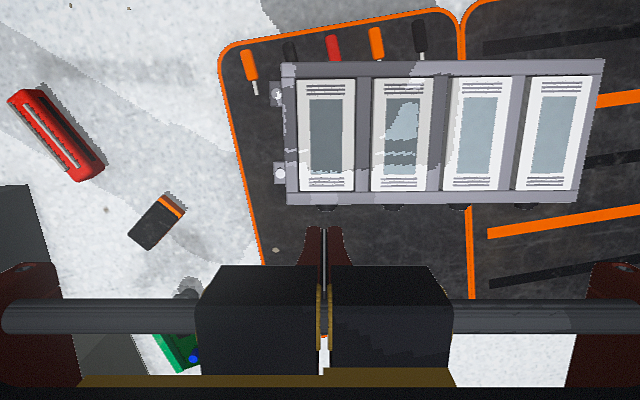

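The wrist view shows all four covers level in their pockets, with A at about (326,135). The fingers are clear at (325,235) and the battery at (157,222) has not been touched. A stayed 3.3 mm down with the finger off. Handing in.

```bash
python3 -c "
from workcell import r
print(r.close_job())"
```

```text
the job is handed in; nothing more can be done
None
```

The loose cover is pressed home and the job is handed in, about 6.6 s into the run. It was the cover in the pocket nearest the battery, and it was the first one I tried.

- **Finding it:** A light press about 34 mm from its middle tilted that end by 0.096 rad, measured from wrist depth. It gave at about 2 N, then met a hard stop at about 11 N. Released, it swung back level. I did not press the other three covers; two of them were in view during this press and stayed level.
- **Seating it:** I pressed within about 2 mm of its middle. The force went through 17.5 N and briefly reached about 32 N once the cover was on its ledges. That is above the suggested 12–20 N, because I kept pushing until I was sure it had stopped.
- **Last checks:** With the finger lifted clear, the cover measured 3.3 mm lower than at the start (nominal 3.5 mm, and more than 2.7 mm is needed). All four covers were level within 0.002 rad, and the other three were at their original heights.
- **Bystanders:** The arm never went near the battery, gland or tape roll, but I did not re-measure their positions at the end.

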